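# Press the pocket meter home in its own cutout

### The arm

A 6-joint arm with a two-finger parallel gripper is mounted at the origin on the work surface. World frame = base frame: x ahead of the robot, y to its left, z up, the work surface at z = 0. Lengths are in m, angles in rad, forces in N, time in s.
With the tool pointing down it reaches from about 0.325 to 0.925 m from the base axis. Payload 3.1 kg.
Tool frame: the origin (TCP) lies on the centre line of the jaws, within the pads' length; the fingertips stand 17 mm ahead of it and the grasp point (between the pads) lies 2 mm behind it (arm.tips_ahead is the distance from the TCP to the fingertips, in m); z points along the fingers, x is the direction in which the jaws open and shut, and the axes are right-handed (so a half turn about z gives the same grasp; the last joint's range is limited). The gripper opens to 85 mm and grips with 20 to 120 N. Pads are 22 mm wide; open, the fingers measure 114 mm over their backs; the gripper's body (76 mm by 85 mm) begins 54 mm behind the grasp point. The pads swing forward as they close: fully open they stand 13 mm farther back than shut.
Start: joints at [-1.345, 0.217, 1.613, -0, 1.311, -0.112], TCP at [0.207, -0.59, 0.219] pointing down, gripper open.
Joint ranges: [-2.75, 2.75], [-0.78, 2.1], [0.31, 2.55], [-1.13, 4.27], [0.13, 2.63], [-2.58, 2.58]. Speed limits (rad/s): [2.79, 2.79, 3.14, 3.14, 3.14, 3.14].

### API

Orientations are given as a unit quaternion [w, x, y, z].
In Python, from bench import readout, cams, hand_in, arm gives the robot as it stands.
- The arm moves only by the tool send_rows, never from a script. Its argument "steps" is a list that holds one entry, the list of rows, each a list of 4 numbers: the shift along the tool's x, y, z in mm, then the turn about the tool's z in rad. In form: [[[tx, ty, tz, turn], ...]]. A call has 1 to 8 rows; each row is the pose to reach, as a shift and turn from the pose commanded when the call began, along the tool's axes at that moment; what a row does not reach only later rows make up. A row lasts 1/12 s, in which the tool goes at most 41.7 mm and 7.16 degrees, less where a joint would pass 70% of its speed; a pose out of reach is approached as far as the arm can. A call with a gripper value outside its range is refused whole. "fingers" is the opening, from 0 (shut) to 1 (fully open), set as the call begins (left out, the last holds). The fingers move at their own pace and stop on an object; the grip force is fixed at half the most. Time passes only in rows, so rows that repeat a pose let the fingers close. It gives the time, the measured TCP pose, the force and the opening at its end, in the units of the state.
- readout.get_obs(): the state, without advancing time (a new reading comes with each control period).
- cams.snapshot(name): name is "scene" or "side" or "wrist"; returns the picture (384x512x3 uint8, red, green, blue); there is no depth.
- cams.camera_model(name): a dict with "intrinsics" (3x3 intrinsics, pixels), "cam_to_world" (4x4, takes a point from camera to world coordinates); the wrist camera has in their place "mount" (4x4, takes a point from camera to tool coordinates, whose origin is the TCP and whose axes are the tool frame's). Camera axes: x right, y up, looking along -z (the intrinsics and any distortion apply to the point x, -y, -z); pixel columns grow to the right and rows downward; lengths in m; the calibration is good to about 2 mm. A picture is of the moment at which its call begins: read the wrist's pose just before it. camera_model takes no time and is no camera call.
- hand_in(): hands the job in, once; it reports no verdict.
The state is a dict: "clock": time; "joints": joint angles; "dq": joint speeds; "joint_efforts": joint torques, N m; "tool_pos": TCP position; "eef_rot": TCP orientation; "wrist_force": force on the tool from outside, world axes, zero at the start; "torque": the same for the moment, N m; "width": opening from 0.0 (shut) to 1.0 (fully open).
Only numpy, scipy, OpenCV 4.12 (cv2) and the standard library are available. Lean on these libraries where they do the work, as an engineer would, in place of code of your own. Each camera call takes 0.05 s, during which the arm holds its last target.

### The job

The pocket meter has been left in the plain recess of the instrument case. Press its orange probe end down into the finger hollow so that its display end tips up, lift it out, and press it into the cutout of its own shape until it lies level and fully home at both ends, display up; let go and leave everything else as it was.

Things in the scene. Friction and masses are not known exactly. Their poses are not given: they have to be found in the camera images.
- meter_centre (a point): centre of the rigid pocket meter, half-way up; 150 mm long, 20 mm thick (z -10 to +10), 0.11 to 0.18 kg. z: out of the display face; x: from display end to probe end. Light grey display head: x -75 to -5, 46 wide (y); orange probe end: x -5 to +75, 38 wide. At the start it lies level in the recess, top flush with the insert's surface, its x along the recess's x, centred within 4 mm.
- recess: fixed rigid dark grey case insert, 200 (x) x 84 (y) x 44 mm (z), origin at the centre of its underside (6 mm above the bench), flat top at z 44. Plain recess 50 mm wide, x -77 to +89, too narrow for fingers beside the meter: from x -77 to +12 a flat shelf 20 mm deep (z 24) that carries the meter, from x +12 to +89 the finger hollow, 36 mm deep (z 8).
- fulcrum (a point): middle of the step at recess x +12 mm, z 24, between shelf and finger hollow: the edge over which the meter rocks. With the probe end pressed down to the bottom of the hollow (0.25 rad) the display end stands about 20 mm over the insert's surface. Sprung rubber lips at the sides (recess x -28 to -10 and +22 to +40) hold it tipped when let go; rocking takes about 3 to 10 N near the probe's end.
- fitted: fixed rigid dark grey case insert of the same size, height and heading as the recess's, in the same case; same origin and axes, top at z 44 mm. Cutout in the meter's outline, blue floor 16 mm deep (z 28), 2 mm play all round: x -77 to -3 50 mm wide (display head), x -3 to +77 42 mm wide (probe end). The meter belongs in it with its x along this x.
- fitted_floor (a point): centre of the fitted cutout's floor (insert x 0, y 0, z 28 mm). Home, the meter's centre is 10 mm above it and its top 4 mm over the insert's surface. Sprung lips at the sides, 18 mm long about insert x -40 and +45, 9 mm under the surface, pinch it by 1 mm a side: laid in it stops on them about 5 mm deep; each end takes about 4 to 12 N to press down past them to the floor; friction then holds it.
- timer: round silver timer, 64 mm across, 28 mm thick, seated in the third insert (same size, beside the other two), standing 2 mm proud; leave alone. Origin under its centre
- vial_a: small bottle with blue cap, 29 mm across, 58 mm tall, standing in the third insert and 32 mm proud of it; leave alone. Origin under its centre
- vial_b: small bottle with red cap, 29 mm across, 58 mm tall, standing in the third insert and 32 mm proud of it; leave alone. Origin under its centre
- cup_a: clear plastic cup, 72 mm across, 42 mm tall, on the bench beside the case; leave alone. Origin under its centre
- cup_b: clear plastic cup, 72 mm across, 42 mm tall, on the bench beside the case; leave alone. Origin under its centre
- foil_cup: fluted aluminium cup, 96 mm across the rim, 36 mm tall, on the bench beside the case; leave alone. Origin under its centre
- spoon: steel spoon 160 mm long lying on the bench beside the case; leave alone
Mind the look-alikes: they are no part of the job. Leave any green or turquoise look-alike of the part that bears meter_centre alone.

How it is judged:
On the way:
1. the meter is rocked in its recess, display end up (angle between meter_centre's own z axis and vertical above 0.1 rad and horizontal distance between meter_centre and recess below 0.03 m), for 0.1 s.
At the end, for the whole second after the job is handed in: The meter lies on the floor of the fitted cutout, display up: centre within 1.8 mm of its home height and 5 mm of the cutout's centre, level within 0.03 rad and turned within 0.06 rad, at rest and released (z of meter_centre in the frame of fitted between 0.035 and 0.0398 m and horizontal distance between meter_centre and fitted_floor below 0.005 m and angle between meter_centre's own z axis and vertical below 0.03 rad and angle between the x axis of meter_centre and the x axis of fitted, either way round below 0.06 rad and linear speed of meter below 0.01 m/s and contact force between meter and the fingers below 0.1 N); the robot touches nothing.
It fails at once if a bystander is moved: timer or bottles by more than 20 mm, cups or spoon by more than 30 mm (distance of any of timer, vial_a, vial_b from where it was at the start of the episode above 0.02 m or distance of any of cup_a, cup_b, foil_cup, spoon from where it was at the start of the episode above 0.03 m).
It also fails if it takes over 48 s, if anything falls off the work surface, if the arm or the gripper's body presses on something with over 40 N, if the wrist force passes 120 N, or if a joint passes its speed limit or range.

## Working session

There is one attempt and no reset: what is moved stays moved. The work goes in short steps, Python scripts to look and compute and a tool call to move; the robot and the scene stay as the last step left them, time stands still between calls to the robot, and variables do not carry over. Pictures are saved under pics/ and viewed, and the job is handed in when it is done.

Besides the shell and the picture viewer there is one more tool, called after "Emit:" in YAML: its name, and indented under it one key for each argument. send_rows: Moves the arm, as the interface text tells. Its arguments: {"type":"object","properties":{"steps":{"type":"array","items":{"type":"array","items":{"type":"array","items":{"type":"number"}}}},"fingers":{"type":"number"}},"required":["steps"]}

```bash
mkdir -p pics; ls; python3 - <<'E'
from bench import readout,cams,arm
import cv2,numpy as np
print(readout.get_obs()); print([a for a in dir(arm) if a[0]!='_'])
for n in ["scene","side","wrist"]:
    im=cams.snapshot(n); cv2.imwrite(f"pics/{n}0.png",im[:,:,::-1]); print(n,cams.camera_model(n))
E
```

```text
pics
{'clock': 0.0, 'joints': array([-1.34522888e+00,  2.17768916e-01,  1.61493802e+00, -1.23259434e-06,
        1.31126778e+00, -1.12188204e-01]), 'dq': array([-0.00012129, -0.00079423,  0.00132511,  0.00138554, -0.00146113,
       -0.00098466]), 'joint_efforts': array([ 2.36935639e-04, -3.96840692e+01, -3.03857768e+01, -1.28879728e-04,
        9.75224917e-03, -1.33518881e-06]), 'tool_pos': array([ 0.20694523, -0.5888556 ,  0.2176571 ]), 'eef_rot': array([-7.92669975e-04,  8.15894846e-01, -5.78199085e-01, -8.88945873e-04]), 'wrist_force': array([0.20796808, 0.08782593, 0.74713672]), 'torque': array([ 0.02512892, -0.00680648, -0.00182155]), 'width': 0.9975237131660997}
['Unreachable', 'tips_ahead']
scene {'intrinsics': array([[396.0097264 ,   0.        , 255.37149526],
       [  0.        , 396.0097264 , 180.55830965],
       [  0.        ,   0.        ,   1.        ]]), 'cam_to_world': array([[ 8.65730766e-01, -2.91032168e-01,  4.07198378e-01,
         1.04097747e+00],
       [ 5.00509569e-01,  5.04440654e-01, -7.03583539e-01,
        -7.76199787e-01],
       [-6.41973564e-04,  8.12
[... 405 characters left out ...]
20077498, -0.50027685,  0.84226628,  0.82395894],
       [-0.02030764,  0.8617142 ,  0.50698741,  0.56149321],
       [ 0.        ,  0.        ,  0.        ,  1.        ]])}
wrist {'intrinsics': array([[282.75359013,   0.        , 250.98231407],
       [  0.        , 282.75359013, 188.16131739],
       [  0.        ,   0.        ,   1.        ]]), 'mount': array([[ 9.99999361e-01, -9.75200995e-04, -5.72512161e-04,
        -8.64924482e-04],
       [-1.09143816e-03, -9.64797434e-01, -2.62991863e-01,
        -6.67949656e-02],
       [-2.95888338e-04,  2.62992320e-01, -9.64797882e-01,
        -1.54648317e-01],
       [ 0.00000000e+00,  0.00000000e+00,  0.00000000e+00,
         1.00000000e+00]])}
```

View pics/scene0.png

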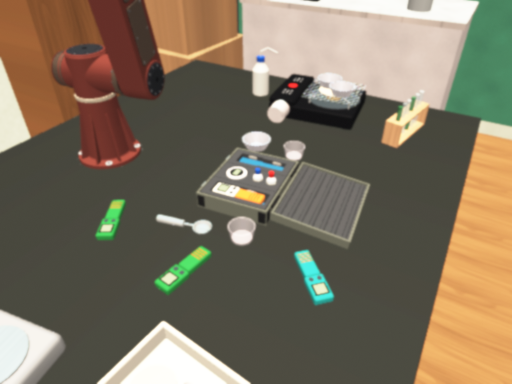

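View pics/side0.png

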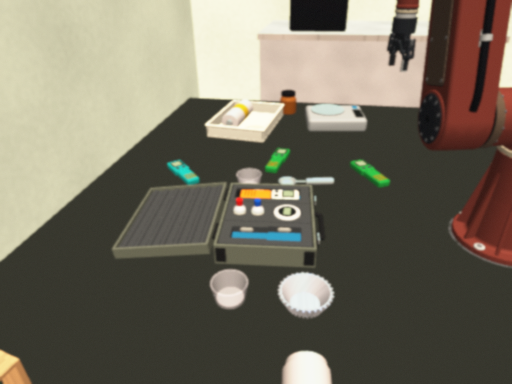

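View pics/wrist0.png

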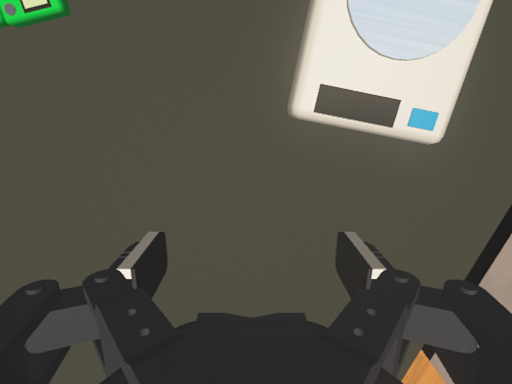

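The scene view shows the case around px (250,183). The meter is on the near side, with its head at (228,190) and its orange end at (250,196). The blue cutout is on the far side at (262,163), and the timer and bottles are between them. Next I'll get coarse positions.

```bash
cat > h.py <<'E'
import numpy as np,cv2
from scipy.spatial.transform import Rotation as R
from bench import readout,cams
def rot(q): return R.from_quat([q[1],q[2],q[3],q[0]]).as_matrix()
def pose(name,obs=None):
    m=cams.camera_model(name); K=np.array(m["intrinsics"])
    if name!="wrist": return K,np.array(m["cam_to_world"])
    T=np.eye(4);T[:3,:3]=rot(obs["eef_rot"]);T[:3,3]=obs["tool_pos"]
    return K,T@np.array(m["mount"])
def cast(uv,z,K,T):
    uv=np.atleast_2d(uv).astype(float)
    d=np.c_[(uv[:,0]-K[0,2])/K[0,0],-(uv[:,1]-K[1,2])/K[1,1],-np.ones(len(uv))]@T[:3,:3].T
    return T[:3,3]+d*((z-T[2,3])/d[:,2])[:,None]
def proj(P,K,T):
    p=(np.atleast_2d(P)-T[:3,3])@T[:3,:3]
    return np.c_[K[0,0]*p[:,0]/-p[:,2]+K[0,2],K[1,1]*-p[:,1]/-p[:,2]+K[1,2]]
def blobs(im,lo,hi,minA=30):
    h=cv2.cvtColor(im,cv2.COLOR_RGB2HSV); m=cv2.inRange(h,np.array(lo),np.array(hi))
    c,_=cv2.findContours(m,cv2.RETR_EXTERNAL,cv2.CHAIN_APPROX_NONE)
    return sorted([x for x in c if cv2.contourArea(x)>minA],key=cv2.contourArea,reverse=True)
E
python3 - <<'E'
from h import *
for n in ["scene","side"]:
    im=cv2.imread(f"pics/{n}0.png")[:,:,::-1].copy();K,T=pose(n)
    for nm,lo,hi,z in [("orange",(10,180,150),(22,255,255),.05),("blue",(95,150,100),(108,255,255),.034)]:
        for c in blobs(im,lo,hi)[:3]:
            b=cv2.minAreaRect(c); print(n,nm,np.round(b[0]),cv2.contourArea(c),cast(b[0],z,K,T).round(4),cast(cv2.boxPoints(b),z,K,T)[:,:2].round(3).tolist())
    c={"scene":(250,183),"side":(268,225)}[n]; s=70
    cv2.imwrite(f"pics/{n}z.png",cv2.resize(im[c[1]-s:c[1]+s,c[0]-s-20:c[0]+s+20,::-1],None,fx=4,fy=4,interpolation=cv2.INTER_CUBIC))
E
```

```text
scene blue [261. 163.] 82.0 [[0.5217 0.155  0.034 ]] [[0.455, 0.136], [0.446, 0.157], [0.587, 0.174], [0.594, 0.153]]
side orange [254. 193.] 203.0 [[ 0.5854 -0.0182  0.05  ]] [[0.627, -0.032], [0.552, -0.045], [0.545, -0.005], [0.618, 0.007]]
side orange [288. 100.] 46.5 [[ 0.6009 -0.8146  0.05  ]] [[0.631, -0.847], [0.579, -0.854], [0.571, -0.784], [0.622, -0.777]]
side blue [266. 235.] 355.0 [[0.5284 0.1331 0.034 ]] [[0.602, 0.155], [0.608, 0.128], [0.454, 0.111], [0.452, 0.138]]
```

View pics/scenez.png

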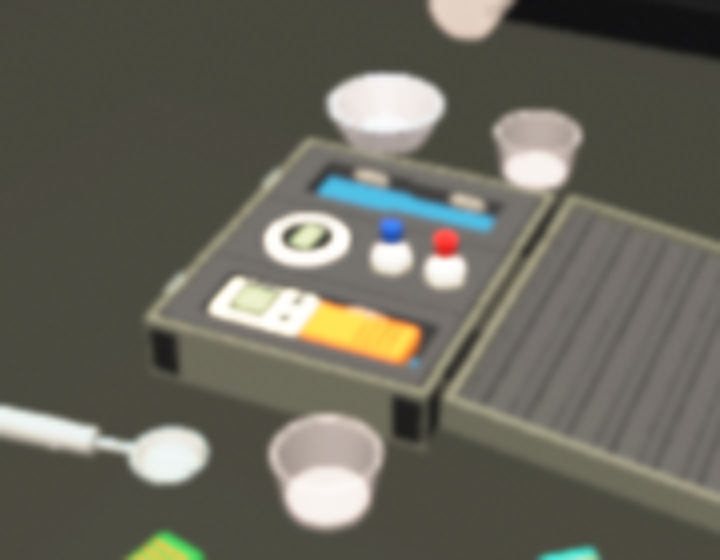

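View pics/sidez.png

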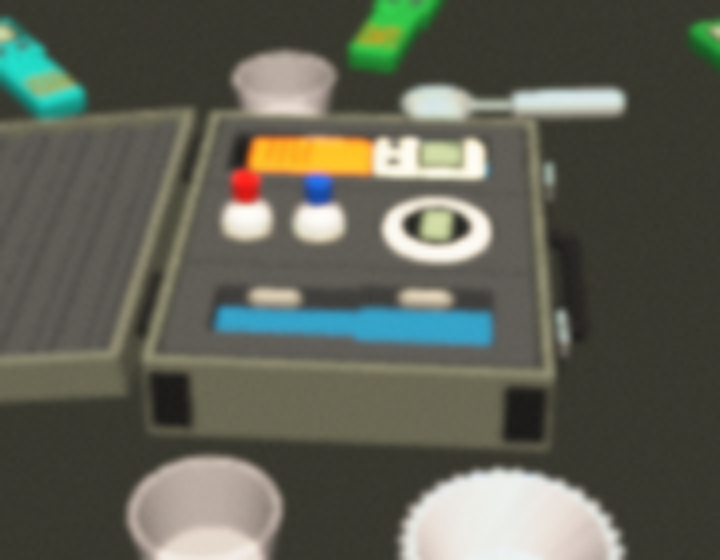

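Emit:
send_rows:
  steps:
    - [[-29,-26,-2,0],[-58,-52,-4,0],[-88,-78,-6,0],[-118,-104,-8,0],[-148,-131,-10,0],[-178,-157,-12,0],[-208,-183,-14,0],[-238,-210,-16,0]]

```text
clock: 0.82
tool_pos: [0.3264, -0.2936, 0.2347]
eef_rot: [-0.0, 0.816, -0.579, -0.0]
wrist_force: [1.3, 0.1, -0.4]
width: 0.997
```

Emit:
send_rows:
  steps:
    - [[-30,-27,-2,0],[-60,-53,-4,0],[-90,-80,-6,0],[-120,-106,-8,0],[-150,-132,-10,0],[-180,-158,-12,0],[-210,-185,-14,0],[-240,-211,-16,0]]

```text
clock: 1.48
tool_pos: [0.4461, 0.0029, 0.2511]
eef_rot: [-0.0, 0.816, -0.578, 0.0]
wrist_force: [1.5, -0.5, -0.2]
width: 1.0
```

Emit:
send_rows:
  steps:
    - [[-30,-27,0,0.1],[-47,-42,0,0.2],[-47,-42,0,0.226],[-47,-42,0,0.226]]

```text
clock: 1.82
tool_pos: [0.4699, 0.0606, 0.2506]
eef_rot: [0.0, 0.747, -0.665, -0.0]
wrist_force: [0.7, -0.6, -0.3]
width: 0.999
```

```bash
cat > snap.py <<'E'
import sys;from h import *
import pickle
o=readout.get_obs();im=cams.snapshot("wrist");n=sys.argv[1]
cv2.imwrite(f"pics/{n}.png",im[:,:,::-1]);pickle.dump(o,open(f"pics/{n}.pkl","wb"))
print(o["clock"],o["tool_pos"].round(4),rot(o["eef_rot"]).round(4)[:,0],o["wrist_force"].round(2),o["width"],o["joints"].round(2),abs(o["dq"]).max())
E
python3 snap.py w1
```

```text
1.8167 [0.4699 0.0606 0.2506] [ 0.1145 -0.9934 -0.    ] [ 0.74 -0.61 -0.31] 0.9992970310293273 [-0.02 -0.14  1.92 -0.    1.36  1.44] 0.04746017077393846
```

View pics/w1.png

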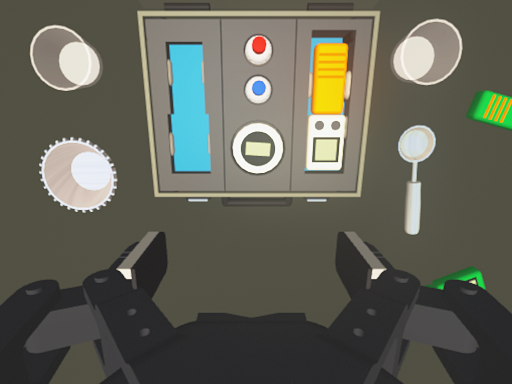

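The wrist view shows the whole case. The meter is at about (328,105), probe end up, and the blue cutout at (188,108). I'll measure edges in an enlarged view.

```bash
python3 - <<'E'
from h import *
im=cv2.imread("pics/w1.png")
a=cv2.resize(im[25:190,155:225],None,fx=4,fy=3.6,interpolation=cv2.INTER_CUBIC)
a=cv2.resize(im[25:190,155:225],None,fx=3.6,fy=3.6,interpolation=cv2.INTER_CUBIC)
b=cv2.resize(im[25:190,290:365],None,fx=3.6,fy=3.6,interpolation=cv2.INTER_CUBIC)
for k in range(0,165,25):
    for q in (a,b): cv2.putText(q,str(25+k),(0,int(k*3.6)+10),0,.35,(0,255,255),1)
for k in range(0,70,10):
    cv2.putText(a,str(155+k),(int(k*3.6),590),0,.35,(0,255,0),1);cv2.putText(b,str(290+k),(int(k*3.6),590),0,.35,(0,255,0),1)
cv2.imwrite("pics/w1z.png",np.hstack([a,b]))
E
```

```text
(no output)
```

View pics/w1z.png

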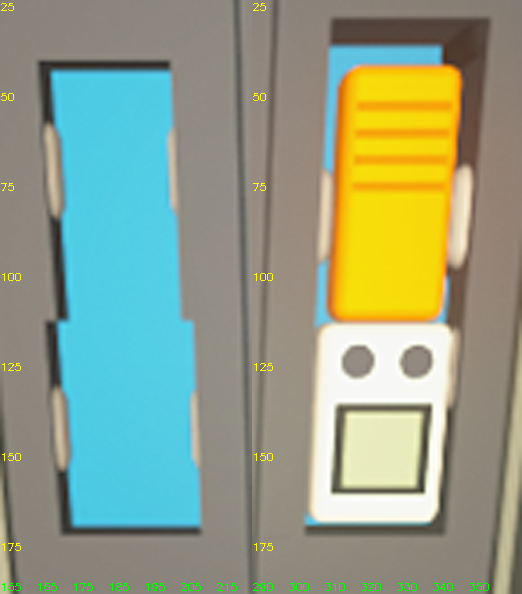

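```bash
python3 - <<'E'
from h import *;import pickle
o=pickle.load(open("pics/w1.pkl","rb"));K,T=pose("wrist",o)
def px(L,ox,sx): return np.array([[ (x-sx+.5)/3.6-.5+ox,(y+.5)/3.6-.5+25] for x,y in L])
def fit(P,M):
    c=P.mean(0);m=M.mean(0);U,S,V=np.linalg.svd((M-m).T@(P-c));Rm=(U@V).T
    t=c-Rm@m;print("yaw",np.arctan2(Rm[1,0],Rm[0,0]).round(4),"origin",t.round(4),"res mm",((M@Rm.T+t-P)*1e3).round(1).tolist());return t
f=px([(38,61),(170,61),(57,320),(182,320),(46,320),(194,320),(62,534),(200,534)],155,0)
fit(cast(f,.05,K,T)[:,:2],np.array([[77,21],[77,-21],[-3,21],[-3,-21],[-3,25],[-3,-25],[-77,25],[-77,-25]])/1e3)
r=px([(331,18),(490,18),(444,533),(305,533)],290,252)
fit(cast(r,.05,K,T)[:,:2],np.array([[89,25],[89,-25],[-77,-25],[-77,25]])/1e3)
m=px([(310,523),(438,523),(345,66),(461,66),(329,320),(441,320),(317,323),(453,323)],290,252)
fit(cast(m,.05,K,T)[:,:2],np.array([[-75,23],[-75,-23],[75,19],[75,-19],[-5,19],[-5,-19],[-5,23],[-5,-23]])/1e3)
# bottles/timer
for n,uv,z in [("red",(259,45),.082),("blue",(259,88),.082),("timer",(258,149),.052)]: print(n,cast(uv,z,K,T).round(3))
E
```

```text
yaw 0.1159 origin [0.5269 0.1452] res mm [[0.6, 0.0], [0.6, -0.2], [-0.1, -0.0], [-0.1, 0.1], [-0.1, 0.3], [-0.1, 0.2], [-0.4, 0.2], [-0.3, -0.6]]
yaw 0.1153 origin [ 0.5468 -0.0237] res mm [[0.5, 0.1], [0.5, -0.0], [-0.5, -0.3], [-0.5, 0.2]]
yaw 0.1203 origin [ 0.5478 -0.0224] res mm [[-1.1, 0.5], [-0.8, 0.0], [1.2, 1.0], [1.5, -0.2], [-0.8, -0.3], [-0.6, -0.5], [0.2, -0.2], [0.4, -0.3]]
red [[0.603 0.068 0.082]]
blue [[0.561 0.063 0.082]]
timer [[0.491 0.055 0.052]]
```

Emit:
send_rows:
  steps:
    - [[23,-32,0,0],[46,-64,0,0],[69,-97,0,0],[92,-129,0,0],[92,-129,35,0],[92,-129,75,0],[92,-129,115,0],[92,-129,150,0]]
  fingers: 0

```text
clock: 2.53
tool_pos: [0.6073, -0.0195, 0.0985]
eef_rot: [0.001, 0.745, -0.667, -0.001]
wrist_force: [-0.4, -0.2, -0.7]
width: -0.0
```

Emit:
send_rows:
  steps:
    - [[0,0,12,0],[0,0,23,0],[0,0,23,0]]

```text
clock: 2.78
tool_pos: [0.6071, -0.0185, 0.0763]
eef_rot: [0.001, 0.745, -0.667, -0.001]
wrist_force: [-0.4, -0.0, -0.1]
width: 0.002
```

```bash
python3 snap.py w2
```

```text
2.7833 [ 0.6071 -0.0185  0.0763] [ 1.109e-01 -9.938e-01 -8.000e-04] [-0.36 -0.01 -0.07] 0.0024812863332826464 [-0.15  0.34  1.75 -0.    1.05  1.31] 0.04343257318358227
```

View pics/w2.png

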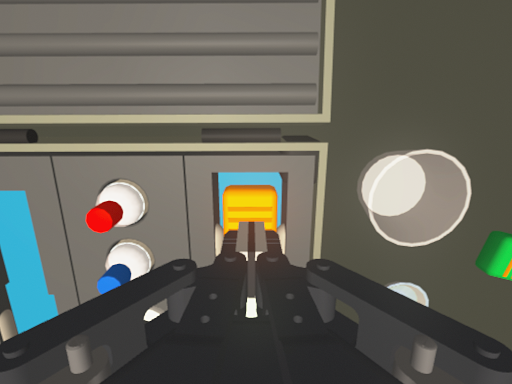

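The shut fingertips are centred over the orange probe, with the tip at about (251,225) and the bottles clear to the left. Now I'll press.

Emit:
send_rows:
  steps:
    - [[0,0,5,0],[0,0,9,0],[0,0,11,0],[0,0,13,0],[0,0,15,0],[0,0,15,0]]

```text
clock: 3.33
tool_pos: [0.6083, -0.0178, 0.0629]
eef_rot: [0.0, 0.746, -0.666, -0.0]
wrist_force: [-0.2, -0.3, 0.1]
width: -0.004
```

Emit:
send_rows:
  steps:
    - [[0,0,2,0],[0,0,3,0],[0,0,4,0],[0,0,4,0],[0,0,4,0]]

```text
clock: 3.75
tool_pos: [0.6084, -0.018, 0.0589]
eef_rot: [0.0, 0.746, -0.666, -0.0]
wrist_force: [-1.0, -0.2, -0.8]
width: 0.001
```

```bash
python3 snap.py w3; python3 - <<'E'
from h import *
im=cams.snapshot("side");cv2.imwrite("pics/s3.png",cv2.resize(im[150:280,180:360,::-1],None,fx=4,fy=4,interpolation=cv2.INTER_CUBIC))
E
```

```text
3.75 [ 0.6084 -0.018   0.0589] [ 1.116e-01 -9.938e-01 -1.000e-04] [-0.96 -0.21 -0.83] 0.0013865101551132587 [-0.14  0.36  1.76 -0.    1.02  1.31] 0.0020401560351903034
```

View pics/w3.png

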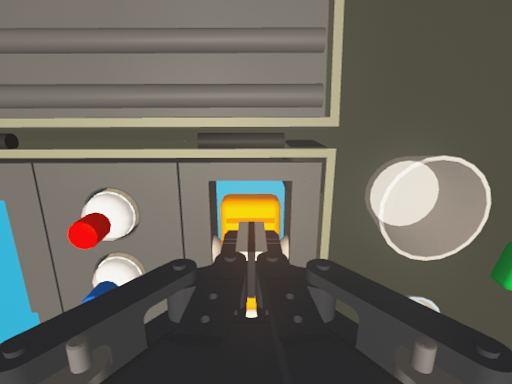

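View pics/s3.png

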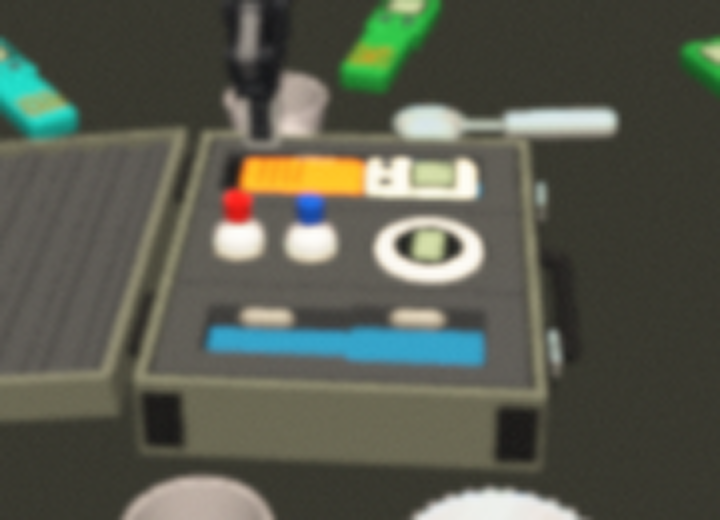

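```bash
python3 - <<'E'
from h import *
for n in ["side","scene"]:
    K,T=pose(n)
    print(n,proj([[.6084,-.018,.0589],[.6084,-.018,.042],[.6084,-.018,.1],[.5478,-.0224,.05]],K,T).round(1))
    im=cams.snapshot(n); cv2.imwrite(f"pics/{n}4.png",im[:,:,::-1])
K,T=pose("wrist",readout.get_obs());print(proj([[.6084,-.018,.0589],[.6084,-.018,.042],[.6084,-.018,.1]],K,T))
im=cv2.imread("pics/scene4.png")[110:240,170:350];cv2.imwrite("pics/sc4.png",cv2.resize(im,None,fx=4,fy=4,interpolation=cv2.INTER_CUBIC))
E
```

```text
side [[245.6 189.3]
 [245.9 194.9]
 [245.1 175.2]
 [269.2 193.4]]
scene [[257.3 193.9]
 [257.3 198.6]
 [257.4 181.9]
 [238.1 190.7]]
[[252.37683437 228.27933291]
 [252.24714703 217.85833551]
 [252.8308778  264.76389103]]
```

View pics/sc4.png

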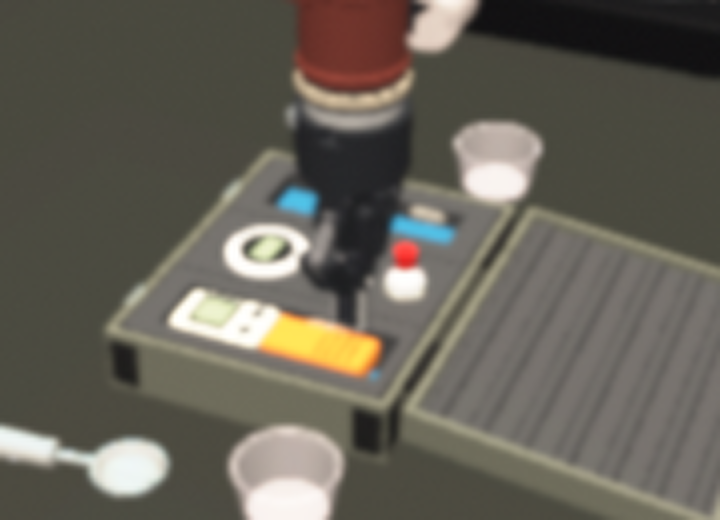

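View pics/side4.png

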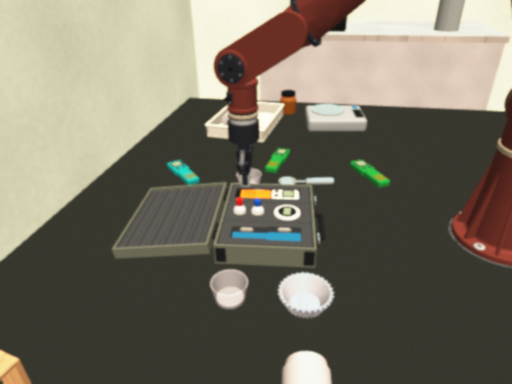

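```bash
python3 - <<'E'
from h import *
from bench import arm
print(arm.tips_ahead)
for n in ["side","scene"]:
    K,T=pose(n); print(n,proj([[.207,-.589,.2177],[.207,-.589,.2007]],K,T).round(1))
im=cv2.imread("pics/side0.png")[20:90,370:440];a=cv2.resize(im,None,fx=7,fy=7)
cv2.imwrite("pics/s0z.png",a)
E
```

```text
0.017
side [[395.6  76. ]
 [394.8  81. ]]
scene [[-67.8 221.3]
 [-63.7 227.8]]
```

View pics/s0z.png

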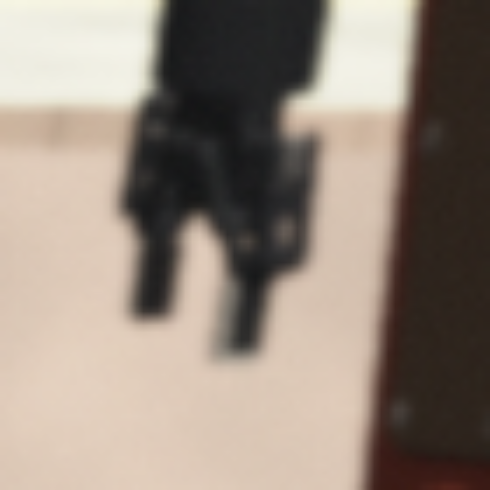

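The camera views and the zero force agree that the fingertips are still about 20 mm above the meter, so the quoted tip length doesn't hold. I'll keep going down and watch the force.

Emit:
send_rows:
  steps:
    - [[0,0,3,0],[0,0,6,0],[0,0,9,0],[0,0,12,0],[0,0,14,0],[0,0,14,0]]

```text
clock: 4.45
tool_pos: [0.6078, -0.0179, 0.0441]
eef_rot: [0.0, 0.745, -0.667, -0.001]
wrist_force: [-0.8, 0.6, 0.4]
width: 0.002
```

Emit:
send_rows:
  steps:
    - [[0,0,1,0],[0,0,2,0],[0,0,3,0],[0,0,4,0],[0,0,5,0],[0,0,6,0],[0,0,6,0]]

```text
clock: 5.03
tool_pos: [0.6082, -0.0179, 0.0387]
eef_rot: [0.0, 0.746, -0.666, -0.0]
wrist_force: [-0.6, -0.9, -0.3]
width: -0.001
```

```bash
python3 - <<'E'
from h import *
o=readout.get_obs();print(o["tool_pos"],o["wrist_force"])
im=cams.snapshot("side");cv2.imwrite("pics/s5.png",cv2.resize(im[150:280,180:360,::-1],None,fx=4,fy=4,interpolation=cv2.INTER_CUBIC))
E
```

```text
[ 0.60822917 -0.0178965   0.03871316] [-0.58237457 -0.86935179 -0.25049327]
```

View pics/s5.png

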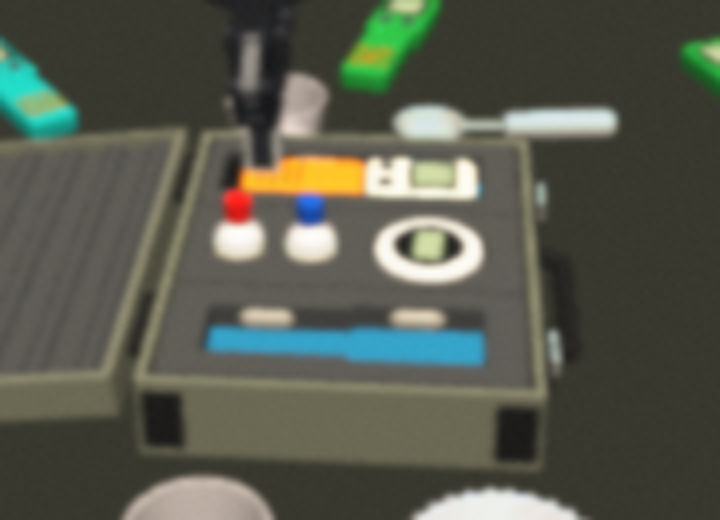

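Emit:
send_rows:
  steps:
    - [[0,0,1,0],[0,0,2,0],[0,0,3,0],[0,0,4,0],[0,0,4,0]]

```text
clock: 5.5
tool_pos: [0.6095, -0.018, 0.0357]
eef_rot: [-0.001, 0.745, -0.667, 0.001]
wrist_force: [0.8, 1.0, 4.3]
width: -0.001
```

Emit:
send_rows:
  steps:
    - [[0,0,1,0],[0,0,2,0],[0,0,3,0],[0,0,4,0],[0,0,4,0]]

```text
clock: 5.92
tool_pos: [0.61, -0.0181, 0.0316]
eef_rot: [-0.001, 0.745, -0.667, 0.001]
wrist_force: [3.9, 0.3, 4.0]
width: 0.003
```

Contact came at about TCP z 0.037, so the shut tips sit about 13 mm *behind* the TCP. I'll press on.

Emit:
send_rows:
  steps:
    - [[0,0,1,0],[0,0,2,0],[0,0,3,0],[0,0,4,0],[0,0,4,0],[0,0,4,0]]

```text
clock: 6.42
tool_pos: [0.6087, -0.0181, 0.027]
eef_rot: [-0.0, 0.746, -0.666, 0.0]
wrist_force: [4.8, -0.0, 4.1]
width: 0.001
```

Emit:
send_rows:
  steps:
    - [[0,0,1,0],[0,0,2,0],[0,0,2,0],[0,0,2,0]]

```text
clock: 6.75
tool_pos: [0.6089, -0.0181, 0.0266]
eef_rot: [0.0, 0.746, -0.666, 0.0]
wrist_force: [2.6, 1.2, 11.8]
width: 0.0
```

```bash
python3 - <<'E'
from h import *
o=readout.get_obs();print(o["tool_pos"],o["wrist_force"])
im=cams.snapshot("side");cv2.imwrite("pics/s6.png",cv2.resize(im[150:280,180:360,::-1],None,fx=4,fy=4,interpolation=cv2.INTER_CUBIC))
E
```

```text
[ 0.60889703 -0.01814557  0.02658774] [ 2.62230569  1.18416412 11.78702594]
```

View pics/s6.png

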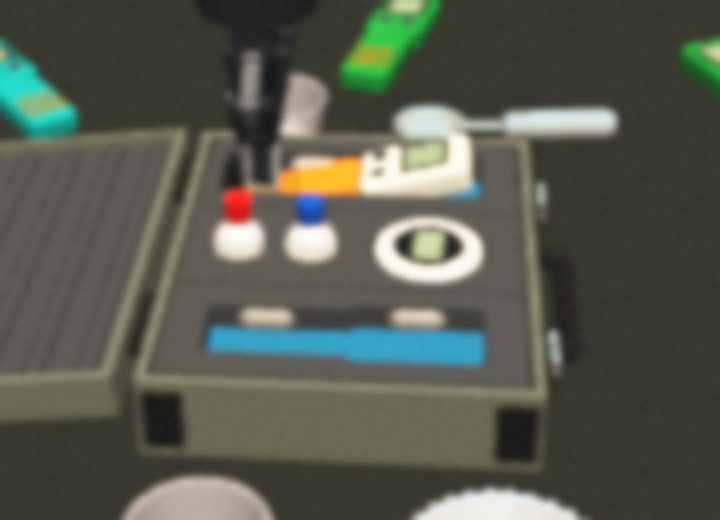

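The meter is fully rocked: it bottomed at 12 N and the display end is well up. Now I'll back off and move over the display end.

Emit:
send_rows:
  steps:
    - [[0,0,-5,0],[0,0,-25,0],[0,0,-60,0],[0,0,-100,0],[0,0,-120,0],[0,20,-120,0],[-1,40,-120,0],[-2,80,-120,0]]

```text
clock: 7.47
tool_pos: [0.5271, -0.0248, 0.1435]
eef_rot: [0.001, 0.746, -0.666, -0.002]
wrist_force: [0.3, -0.4, 1.1]
width: -0.003
```

Emit:
send_rows:
  steps:
    - [[-1,25,0,0],[-1,39,0,0],[-1,39,0,0],[-1,39,0,0]]
  fingers: 0.7

```text
clock: 7.8
tool_pos: [0.4866, -0.0279, 0.1428]
eef_rot: [0.002, 0.745, -0.667, -0.003]
wrist_force: [-1.0, -0.5, -0.1]
width: 0.564
```

```bash
python3 snap.py w7; python3 - <<'E'
from h import *
im=cams.snapshot("side");cv2.imwrite("pics/s7.png",cv2.resize(im[150:280,180:360,::-1],None,fx=4,fy=4,interpolation=cv2.INTER_CUBIC))
E
```

```text
7.8 [ 0.4866 -0.0279  0.1428] [ 0.1111 -0.9938 -0.0017] [-0.97 -0.48 -0.11] 0.5644898617478161 [-0.2   0.01  1.99 -0.    1.15  1.26] 0.060939467547080524
```

View pics/w7.png

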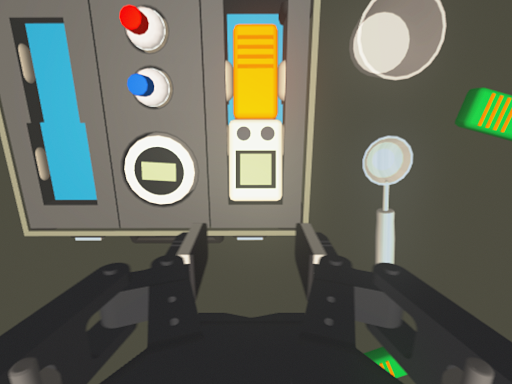

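View pics/s7.png

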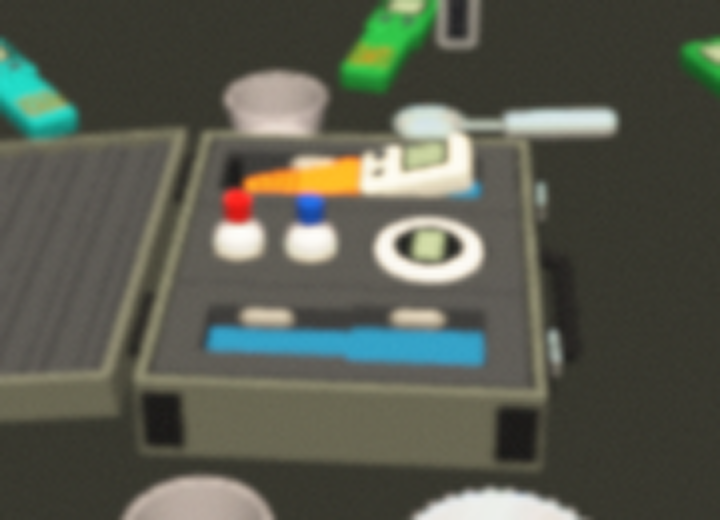

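```bash
python3 - <<'E'
from h import *;import pickle
o=pickle.load(open("pics/w7.pkl","rb"));K,T=pose("wrist",o)
c,s=np.cos(.1157),np.sin(.1157);Ri=np.array([[c,-s],[s,c]]);O=np.array([.5468,-.0237])
P=cast([(229.5,200.5),(282,200.5)],.0707,K,T);print(((P[:,:2]-O)@Ri*1e3).round(1))
P=cast([(234,25),(278,25)],.031,K,T);print(((P[:,:2]-O)@Ri*1e3).round(1))
P=cast([(230.5,122),(282,122)],.053,K,T);print(((P[:,:2]-O)@Ri*1e3).round(1))
print("tcp",((o["tool_pos"][:2]-O)@Ri*1e3).round(1), proj([o["tool_pos"]],K,T))
E
```

```text
[[-66.6  21.8]
 [-66.7 -22.4]]
[[ 75.6  17.6]
 [ 75.5 -19.4]]
[[ -3.   20.8]
 [ -3.1 -22.5]]
tcp [-60.2   2.8] [[252.31499091 228.17130491]]
```

The meter stays tipped: display corners at (229,201) and (282,201), centred within 1 mm of the recess axis. I'll centre the jaws and go down.

Emit:
send_rows:
  steps:
    - [[2,-2,0,0],[3,-3,15,0],[3,-3,40,0],[3,-3,65,0],[3,-3,85,0],[3,-3,95,0],[3,-3,95,0]]

```text
clock: 8.48
tool_pos: [0.4912, -0.0305, 0.0472]
eef_rot: [0.002, 0.746, -0.666, -0.003]
wrist_force: [-0.7, 0.1, 1.3]
width: 0.705
```

```bash
python3 snap.py w8; python3 - <<'E'
from h import *
im=cams.snapshot("side");cv2.imwrite("pics/s8.png",cv2.resize(im[150:280,180:360,::-1],None,fx=4,fy=4,interpolation=cv2.INTER_CUBIC))
E
```

```text
8.4833 [ 0.4912 -0.0305  0.0472] [ 0.1117 -0.9937 -0.0019] [-0.66  0.13  1.27] 0.7045404452826916 [-0.2   0.17  2.04 -0.    0.95  1.25] 0.04695947394783908
```

View pics/w8.png

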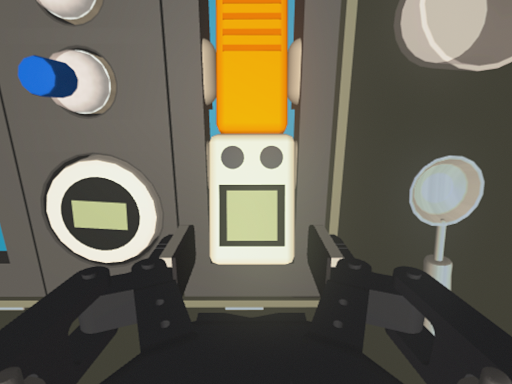

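View pics/s8.png

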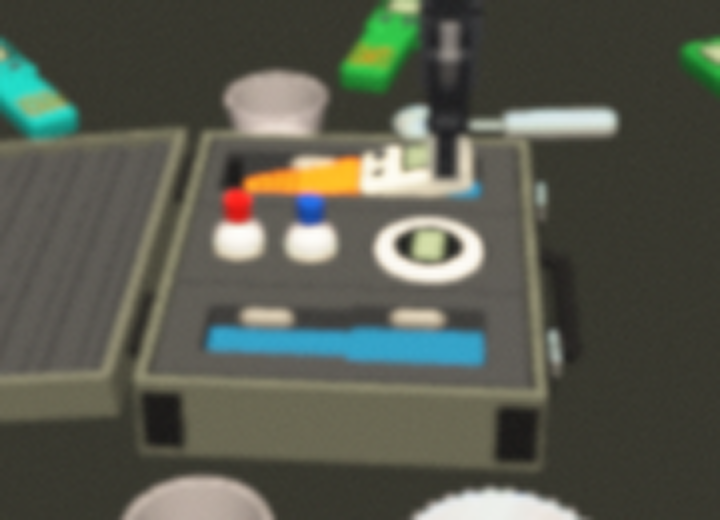

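Emit:
send_rows:
  steps:
    - [[0,-1,5,0],[0,-2,9,0],[0,-2,12,0],[0,-2,12,0]]

```text
clock: 8.92
tool_pos: [0.4952, -0.0306, 0.038]
eef_rot: [0.0, 0.746, -0.666, -0.0]
wrist_force: [-0.4, -0.6, 0.2]
width: 0.697
```

Emit:
send_rows:
  steps:
    - [[0,0,0,0],[0,0,0,0],[0,0,0,0],[0,0,0,0],[0,0,0,0],[0,0,0,0]]
  fingers: 0.4

```text
clock: 9.42
tool_pos: [0.4952, -0.0306, 0.0382]
eef_rot: [-0.0, 0.746, -0.667, -0.0]
wrist_force: [-1.1, 0.7, 1.6]
width: 0.522
```

```bash
python3 snap.py w9; python3 - <<'E'
from h import *
im=cams.snapshot("side");cv2.imwrite("pics/s9.png",cv2.resize(im[150:280,180:360,::-1],None,fx=4,fy=4,interpolation=cv2.INTER_CUBIC))
E
```

```text
9.4167 [ 0.4952 -0.0306  0.0382] [ 0.1115 -0.9938 -0.    ] [-1.12  0.74  1.59] 0.5215411874152681 [-0.2   0.19  2.03  0.    0.92  1.26] 0.0021462430949684354
```

View pics/w9.png

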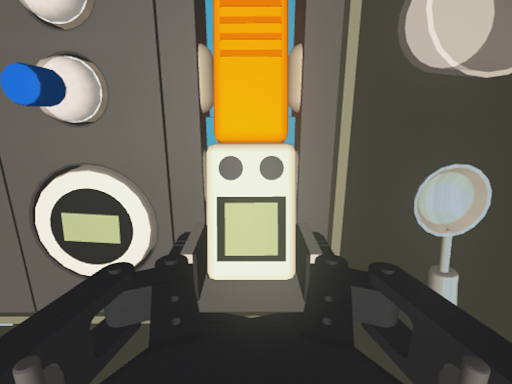

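View pics/s9.png

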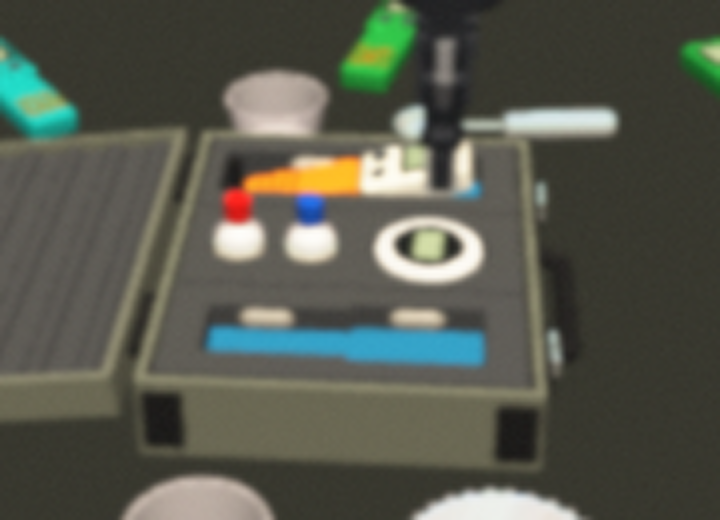

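Gripped: the opening is 0.522 (about 45 mm) and the pads are on both sides of the head. Lifting now.

Emit:
send_rows:
  steps:
    - [[0,0,-4,0],[0,0,-10,0],[0,0,-20,0],[0,0,-35,0],[0,0,-55,0],[0,0,-80,0],[0,0,-100,0],[0,0,-105,0]]

```text
clock: 10.18
tool_pos: [0.4982, -0.0313, 0.1481]
eef_rot: [-0.002, 0.746, -0.666, 0.004]
wrist_force: [1.8, 0.1, -0.0]
width: 0.523
```

```bash
python3 snap.py w10; python3 - <<'E'
from h import *
im=cams.snapshot("side");cv2.imwrite("pics/s10.png",cv2.resize(im[120:280,180:360,::-1],None,fx=3.6,fy=3.6,interpolation=cv2.INTER_CUBIC))
E
```

```text
10.1833 [ 0.4982 -0.0313  0.1481] [ 0.1116 -0.9937  0.0027] [ 1.84  0.08 -0.02] 0.523132690413317 [-0.2   0.02  1.97 -0.    1.14  1.26] 0.07200454183577969
```

View pics/w10.png

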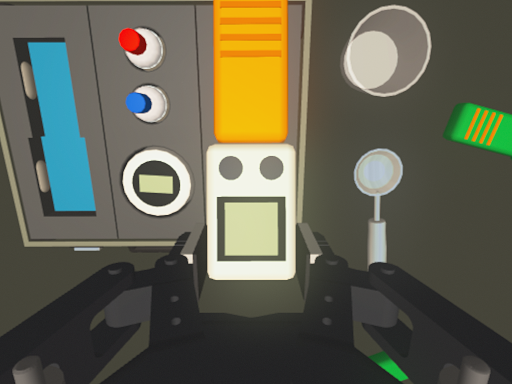

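View pics/s10.png

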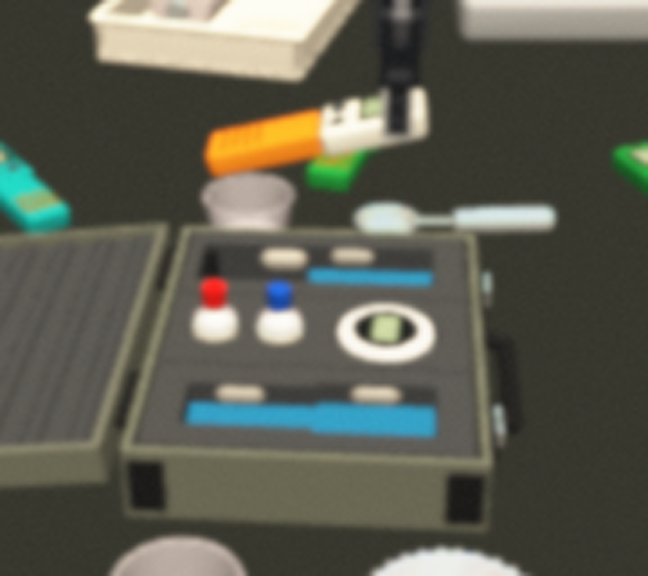

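The meter hangs firmly with its tilt kept, and the bottom of the probe is well above the bottle caps. I'll carry it across.

Emit:
send_rows:
  steps:
    - [[-10,0,0,0],[-30,0,0,0],[-55,0,0,0],[-85,0,0,0],[-115,0,0,0],[-145,-1,0,0],[-165,-2,0,0],[-170,-2,0,0]]

```text
clock: 10.95
tool_pos: [0.4755, 0.1417, 0.1407]
eef_rot: [0.001, 0.747, -0.665, -0.002]
wrist_force: [-0.9, -0.3, -1.3]
width: 0.519
```

Emit:
send_rows:
  steps:
    - [[0,0,10,0],[0,0,20,0],[0,0,20,0],[0,0,20,0]]

```text
clock: 11.28
tool_pos: [0.4765, 0.1372, 0.1208]
eef_rot: [0.002, 0.745, -0.667, -0.001]
wrist_force: [0.1, -0.8, -0.9]
width: 0.519
```

```bash
python3 snap.py w11; python3 - <<'E'
from h import *
o=readout.get_obs()
c,s=np.cos(.1157),np.sin(.1157);Ri=np.array([[c,-s],[s,c]]);O=np.array([.5269,.1452])
print("tcp in fitted",((o["tool_pos"][:2]-O)@Ri*1e3).round(1),o["tool_pos"][2])
im=cams.snapshot("side");cv2.imwrite("pics/s11.png",cv2.resize(im[120:280,180:360,::-1],None,fx=3.6,fy=3.6,interpolation=cv2.INTER_CUBIC))
E
```

```text
11.2833 [0.4765 0.1372 0.1208] [ 1.101e-01 -9.939e-01  4.000e-04] [ 0.09 -0.83 -0.93] 0.5185951383278048 [ 0.14  0.06  1.99 -0.    1.1   1.6 ] 0.02626659017748547
tcp in fitted [-50.   -2.1] 0.12176576234445612
```

View pics/w11.png

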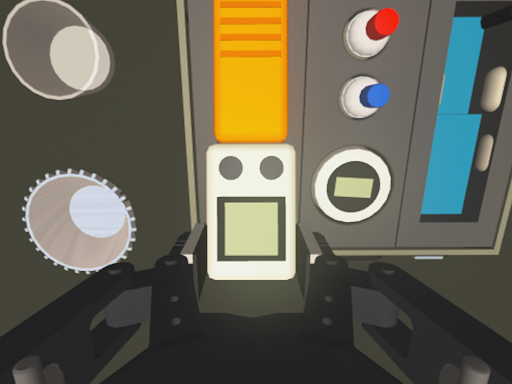

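View pics/s11.png

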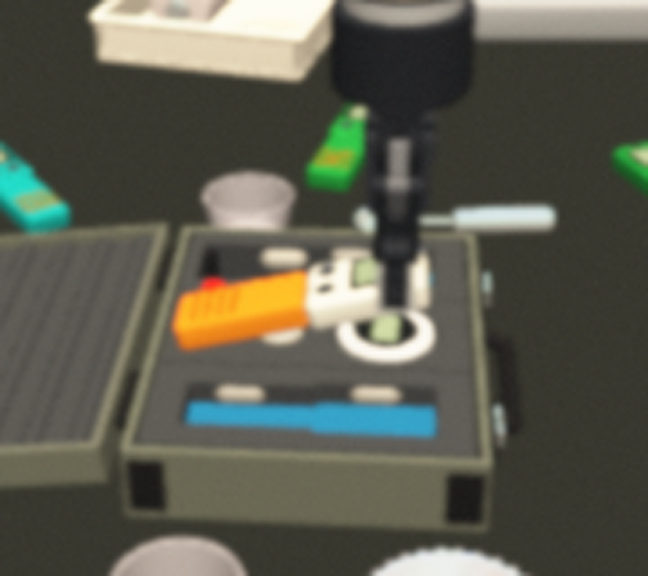

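```bash
python3 - <<'E'
from h import *;import pickle
o=pickle.load(open("pics/w11.pkl","rb"));K,T=pose("wrist",o);z=o["tool_pos"][2]
c,s=np.cos(.1157),np.sin(.1157);Ri=np.array([[c,-s],[s,c]]);O=np.array([.5269,.1452])
t=(o["tool_pos"][:2]-O)@Ri*1e3
e=(cast([(207,279),(296,279)],z+.0325,K,T)[:,:2]-O)@Ri*1e3-t
m=(cast([(216,142.5),(287,142.5),(208,144),(295,144)],z+.0151,K,T)[:,:2]-O)@Ri*1e3-t
print("end",e.round(1),"-> c",e.mean(0)+[70.2,0]);print("split",m.round(1),"-> c",m.mean(0)+[2.4,0])
a=np.array([K]);print(z)
E
```

```text
end [[-12.7  22.5]
 [-12.9 -21.2]] -> c [57.41765823  0.60574331]
split [[ 51.9  17.7]
 [ 51.8 -17. ]
 [ 51.2  21.6]
 [ 51.  -21. ]] -> c [53.88563537  0.3185284 ]
0.12081244407610026
```

Emit:
send_rows:
  steps:
    - [[-1,-1,8,-0.005],[-2,-1,18,-0.005],[-2,-1,28,-0.005],[-2,-1,36,-0.005],[-2,-1,40,-0.005],[-2,-1,40,-0.005],[-2,-1,40,-0.005]]

```text
clock: 11.97
tool_pos: [0.4785, 0.1406, 0.0824]
eef_rot: [0.0, 0.747, -0.665, -0.0]
wrist_force: [0.4, 0.7, -2.5]
width: 0.523
```

```bash
python3 snap.py w12; python3 - <<'E'
from h import *
o=readout.get_obs()
c,s=np.cos(.1157),np.sin(.1157);Ri=np.array([[c,-s],[s,c]]);O=np.array([.5269,.1452])
print("tcp in fitted",((o["tool_pos"][:2]-O)@Ri*1e3).round(1),o["tool_pos"][2])
for n,(a,b,c,d) in {"side":(150,280,180,360),"scene":(110,240,170,350)}.items():
    im=cams.snapshot(n);cv2.imwrite(f"pics/{n}12.png",cv2.resize(im[a:b,c:d,::-1],None,fx=4,fy=4,interpolation=cv2.INTER_CUBIC))
E
```

```text
11.9667 [0.4785 0.1406 0.0824] [ 0.1166 -0.9932  0.    ] [ 0.36  0.65 -2.54] 0.5231593583563375 [0.14 0.12 2.01 0.   1.02 1.6 ] 0.017507088568473054
tcp in fitted [-48.   1.] 0.08297897280136018
```

View pics/w12.png

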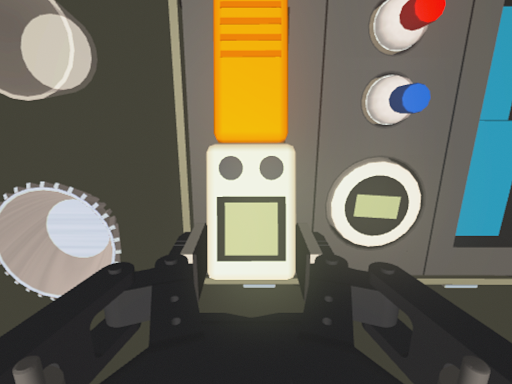

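View pics/side12.png

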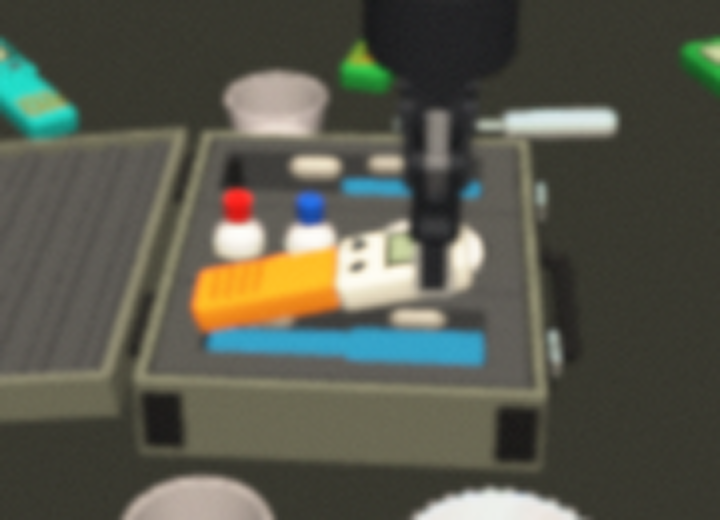

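View pics/scene12.png

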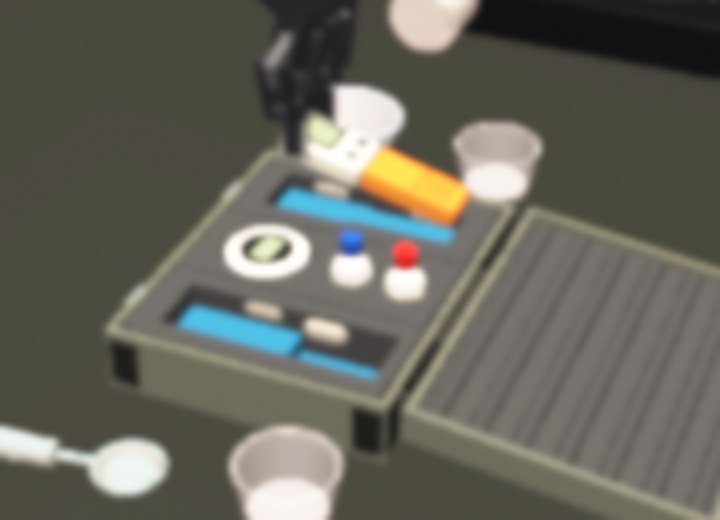

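```bash
python3 - <<'E'
from h import *
c,s=np.cos(.1157),np.sin(.1157);Ri=np.array([[c,-s],[s,c]]);O=np.array([.5269,.1452])
def W(x,y,z): p=Ri@[x,y]+O*1e3; return [p[0]/1e3,p[1]/1e3,z]
K,T=pose("side");Ks,Ts=pose("scene")
f=lambda P:(((proj([P],K,T)[0]-[180,150])*4).round(0).tolist(),((proj([P],Ks,Ts)[0]-[170,110])*4).round(0).tolist())
for nm,P in {"botcorner+y":W(76,20,.0585),"same z.053":W(76,20,.053),"topcorner+y":W(81,20,.078),"topcorner-y":W(81,-18,.078),"rim corner +y":W(77,21,.05),"rim head +y":W(-77,25,.05),"floor x77,-21":W(77,-21,.034),"floor -77,-25":W(-77,-25,.034)}.items(): print(nm,f(P))
E
```

```text
botcorner+y ([200.0, 336.0], [462.0, 203.0])
same z.053 ([200.0, 344.0], [462.0, 209.0])
topcorner+y ([188.0, 306.0], [469.0, 183.0])
topcorner-y ([198.0, 266.0], [452.0, 208.0])
rim corner +y ([198.0, 349.0], [463.0, 212.0])
rim head +y ([485.0, 365.0], [288.0, 169.0])
floor x77,-21 ([210.0, 327.0], [444.0, 257.0])
floor -77,-25 ([482.0, 332.0], [262.0, 216.0])
```

The probe's lower corner in the side view, at (203,330) zoomed, agrees with the prediction to within about 2 mm. I'll lower it in and watch the force.

Emit:
send_rows:
  steps:
    - [[1,1,2,0],[1,1,5,0],[1,1,8,0],[1,1,11,0],[1,1,13,0],[1,1,13,0]]

```text
clock: 12.62
tool_pos: [0.4774, 0.1394, 0.0692]
eef_rot: [0.001, 0.747, -0.665, -0.0]
wrist_force: [-0.1, -0.2, -1.2]
width: 0.52
```

Emit:
send_rows:
  steps:
    - [[0,0,1,0],[0,0,2,0],[0,0,3,0],[0,0,4,0],[0,0,4,0]]

```text
clock: 13.03
tool_pos: [0.4772, 0.1394, 0.0656]
eef_rot: [0.001, 0.747, -0.665, -0.001]
wrist_force: [-3.4, -0.8, -0.5]
width: 0.524
```

```bash
python3 snap.py w13; python3 - <<'E'
from h import *
o=readout.get_obs()
c,s=np.cos(.1157),np.sin(.1157);Ri=np.array([[c,-s],[s,c]]);O=np.array([.5269,.1452])
print("tcp in fitted",((o["tool_pos"][:2]-O)@Ri*1e3).round(1),o["tool_pos"][2])
for n,(a,b,c,d) in {"side":(150,280,180,360),"scene":(110,240,170,350)}.items():
    im=cams.snapshot(n);cv2.imwrite(f"pics/{n}13.png",cv2.resize(im[a:b,c:d,::-1],None,fx=4,fy=4,interpolation=cv2.INTER_CUBIC))
E
```

```text
13.0333 [0.4772 0.1394 0.0656] [ 1.166e-01 -9.932e-01  1.000e-04] [-3.43 -0.8  -0.53] 0.523835007115217 [ 0.14  0.14  2.02 -0.    0.98  1.6 ] 0.002029046992609508
tcp in fitted [-50.  -0.] 0.06563181378911295
```

View pics/side13.png

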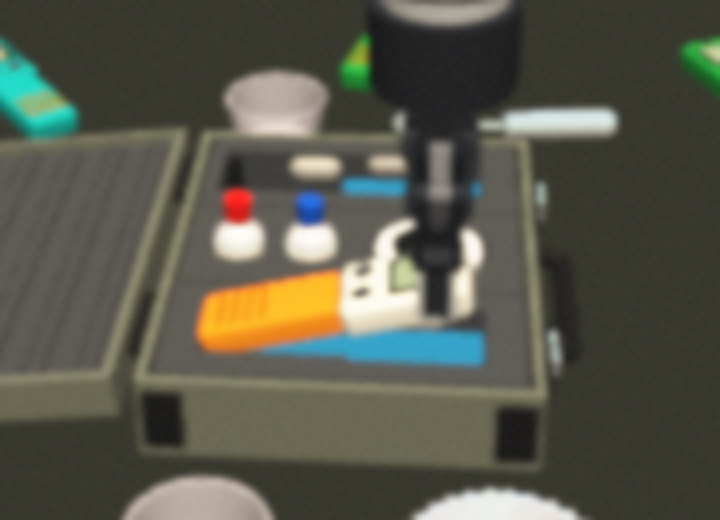

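View pics/w13.png

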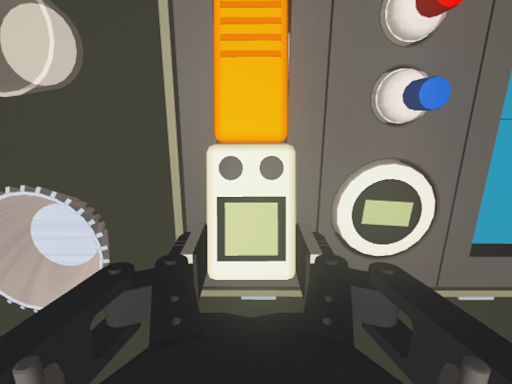

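Emit:
send_rows:
  steps:
    - [[0,1,1,0],[0,1,2,0],[0,1,3,0],[0,1,4,0],[0,1,5,0],[0,1,5,0]]

```text
clock: 13.68
tool_pos: [0.4761, 0.1393, 0.0611]
eef_rot: [0.001, 0.747, -0.665, -0.001]
wrist_force: [-7.9, -0.8, 4.7]
width: 0.52
```

Emit:
send_rows:
  steps:
    - [[0,1,0,0],[0,2,0,0],[0,2,0,0]]

```text
clock: 13.93
tool_pos: [0.4762, 0.1392, 0.0616]
eef_rot: [-0.001, 0.747, -0.665, 0.001]
wrist_force: [-0.7, -1.5, 1.3]
width: 0.52
```

Emit:
send_rows:
  steps:
    - [[0,0,0,0],[0,0,0,0],[0,0,0,0],[0,0,0,0]]
  fingers: 0.68

```text
clock: 14.27
tool_pos: [0.4756, 0.1392, 0.0611]
eef_rot: [-0.0, 0.747, -0.665, 0.0]
wrist_force: [0.5, -0.4, -0.7]
width: 0.678
```

Emit:
send_rows:
  steps:
    - [[0,0,-10,0],[0,0,-35,0],[0,0,-70,0],[0,0,-90,0],[0,0,-90,0],[0,0,-90,0]]

```text
clock: 14.77
tool_pos: [0.4768, 0.1394, 0.1534]
eef_rot: [-0.002, 0.747, -0.665, 0.002]
wrist_force: [0.5, -0.2, -0.4]
width: 0.678
```

```bash
python3 snap.py w14; python3 - <<'E'
from h import *
im=cams.snapshot("side");cv2.imwrite(f"pics/side14.png",cv2.resize(im[150:280,180:360,::-1],None,fx=4,fy=4,interpolation=cv2.INTER_CUBIC))
E
```

```text
14.7667 [0.4768 0.1394 0.1534] [ 1.166e-01 -9.932e-01 -2.000e-04] [ 0.52 -0.15 -0.36] 0.6777490319986234 [0.14 0.01 1.97 0.   1.16 1.6 ] 0.05399766530525133
```

View pics/side14.png

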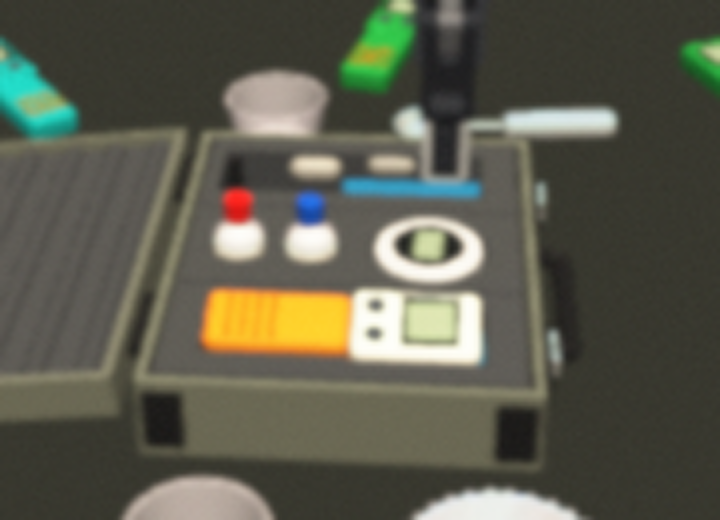

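View pics/w14.png

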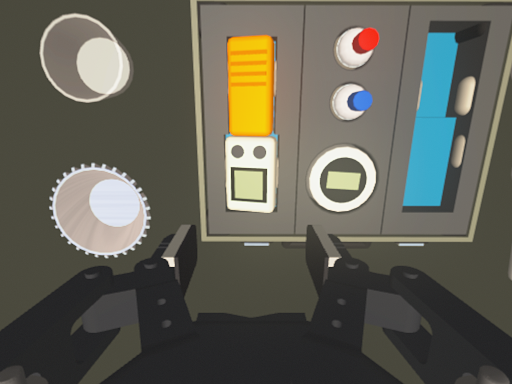

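The meter lies in the cutout on the lips, display up, with its outline at (228–278, 35–213). Now I'll press the display end with shut fingers.

Emit:
send_rows:
  steps:
    - [[0,0,0,0],[0,0,0,0],[0,0,20,0],[0,0,55,0],[0,0,85,0],[0,0,96,0],[0,0,100,0],[0,0,102,0]]
  fingers: 0

```text
clock: 15.53
tool_pos: [0.4725, 0.139, 0.0485]
eef_rot: [0.003, 0.747, -0.665, -0.003]
wrist_force: [-5.9, 0.9, 12.5]
width: 0.004
```

Emit:
send_rows:
  steps:
    - [[0,0,2,0],[0,0,4,0],[0,0,6,0],[0,0,7,0],[0,0,7,0]]

```text
clock: 15.95
tool_pos: [0.4734, 0.1378, 0.0453]
eef_rot: [0.004, 0.748, -0.664, -0.001]
wrist_force: [-12.9, -5.7, 24.4]
width: 0.001
```

Emit:
send_rows:
  steps:
    - [[0,0,-5,0],[0,0,-30,0],[0,0,-65,0],[0,0,-95,0],[0,20,-110,0],[0,20,-110,0],[0,20,-110,0]]

```text
clock: 16.53
tool_pos: [0.4559, 0.137, 0.1533]
eef_rot: [-0.001, 0.747, -0.665, 0.001]
wrist_force: [-0.3, -0.3, -0.5]
width: -0.0
```

```bash
python3 snap.py w15; python3 - <<'E'
from h import *
im=cams.snapshot("side");cv2.imwrite(f"pics/side15.png",cv2.resize(im[150:280,180:360,::-1],None,fx=4,fy=4,interpolation=cv2.INTER_CUBIC))
im=cv2.imread("pics/w15.png");cv2.imwrite("pics/w15z.png",cv2.resize(im[20:240,190:310],None,fx=2.7,fy=2.7,interpolation=cv2.INTER_CUBIC))
E
```

```text
16.5333 [0.4559 0.137  0.1533] [ 1.167e-01 -9.932e-01 -1.000e-04] [-0.31 -0.26 -0.45] -0.00019923075395813705 [ 0.14 -0.04  2.02  0.    1.16  1.6 ] 0.045806231932723755
```

View pics/side15.png

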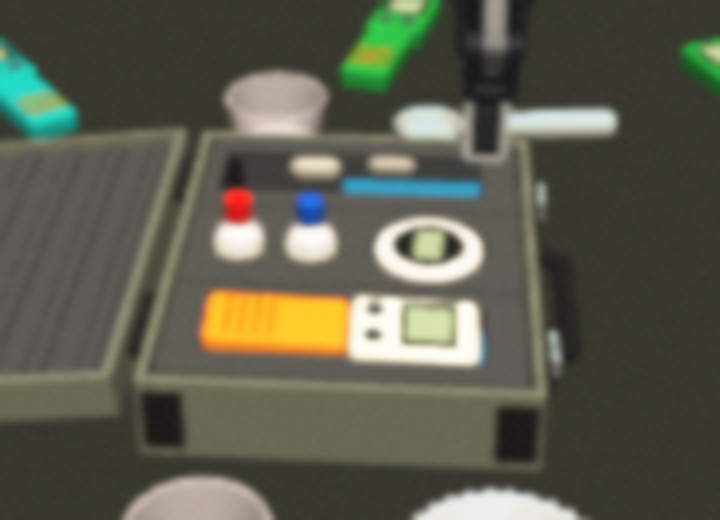

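View pics/w15z.png

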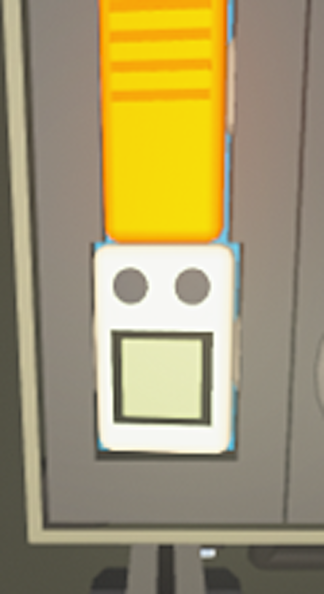

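The display end is in, with a small even gap at its end. Now the probe end.

Emit:
send_rows:
  steps:
    - [[0,-30,0,0],[0,-65,0,0],[0,-100,0,0],[0,-121,0,0],[0,-121,30,0],[0,-121,65,0],[0,-121,90,0],[0,-121,98,0]]

```text
clock: 17.3
tool_pos: [0.5712, 0.15, 0.0473]
eef_rot: [0.004, 0.747, -0.665, -0.003]
wrist_force: [-4.6, -2.2, 7.9]
width: -0.001
```

Emit:
send_rows:
  steps:
    - [[0,0,2,0],[0,0,4,0],[0,0,6,0],[0,0,8,0],[0,0,8,0]]

```text
clock: 17.72
tool_pos: [0.5762, 0.1511, 0.047]
eef_rot: [-0.001, 0.747, -0.665, 0.001]
wrist_force: [0.6, -0.3, 0.1]
width: -0.005
```

Emit:
send_rows:
  steps:
    - [[0,0,2,0],[0,0,4,0],[0,0,5,0],[0,0,5,0]]

```text
clock: 18.05
tool_pos: [0.577, 0.1507, 0.0435]
eef_rot: [-0.001, 0.747, -0.664, 0.001]
wrist_force: [-2.1, -0.9, 7.7]
width: -0.001
```

Emit:
send_rows:
  steps:
    - [[0,0,1,0],[0,0,2,0],[0,0,3,0],[0,0,4,0],[0,0,4,0]]

```text
clock: 18.47
tool_pos: [0.5772, 0.1497, 0.0421]
eef_rot: [0.0, 0.748, -0.664, 0.002]
wrist_force: [-5.5, -5.5, 20.2]
width: -0.002
```

Emit:
send_rows:
  steps:
    - [[0,0,-10,0],[0,0,-30,0],[0,35,-30,0],[0,70,-30,0],[0,100,-30,0],[0,103,-30,0],[0,103,-15,0],[0,103,-8,0]]

```text
clock: 19.13
tool_pos: [0.473, 0.1391, 0.045]
eef_rot: [-0.001, 0.747, -0.665, 0.0]
wrist_force: [-0.1, -0.4, -0.7]
width: 0.001
```

Emit:
send_rows:
  steps:
    - [[0,0,2,0],[0,0,4,0],[0,0,5,0],[0,0,6,0],[0,0,7,0],[0,0,7,0]]

```text
clock: 19.63
tool_pos: [0.4729, 0.1389, 0.0416]
eef_rot: [0.002, 0.747, -0.664, -0.002]
wrist_force: [-13.2, -1.9, 26.5]
width: 0.002
```

Both ends now stop at about TCP z 0.042. I'll back off and inspect.

Emit:
send_rows:
  steps:
    - [[0,0,-10,0],[0,0,-40,0],[0,0,-80,0],[0,10,-110,0],[0,20,-140,0],[0,25,-160,0],[0,25,-160,0],[0,25,-160,0]]

```text
clock: 20.3
tool_pos: [0.4501, 0.1363, 0.2001]
eef_rot: [-0.002, 0.747, -0.665, 0.002]
wrist_force: [-0.5, -0.3, -0.3]
width: -0.0
```

```bash
python3 snap.py w16; python3 - <<'E'
from h import *
im=cams.snapshot("side");cv2.imwrite(f"pics/side16.png",cv2.resize(im[150:280,180:360,::-1],None,fx=4,fy=4,interpolation=cv2.INTER_CUBIC))
im=cv2.imread("pics/w16.png");cv2.imwrite("pics/w16z.png",cv2.resize(im[30:210,190:310],None,fx=3.3,fy=3.3,interpolation=cv2.INTER_CUBIC))
E
```

```text
20.3 [0.4501 0.1363 0.2001] [ 1.166e-01 -9.932e-01 -2.000e-04] [-0.53 -0.26 -0.34] -0.00034371596867512543 [ 0.14 -0.11  1.99  0.    1.25  1.6 ] 0.044852066254152764
```

View pics/side16.png

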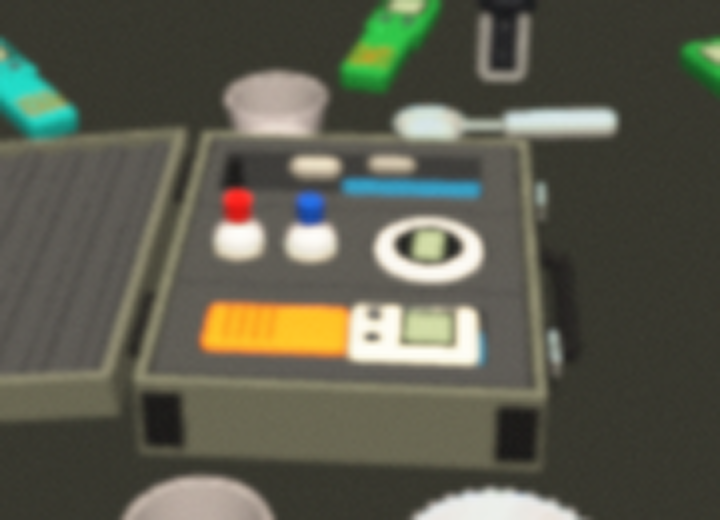

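View pics/w16z.png

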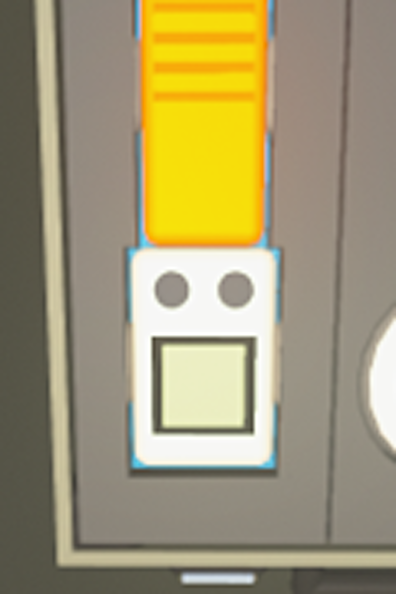

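View pics/w16.png

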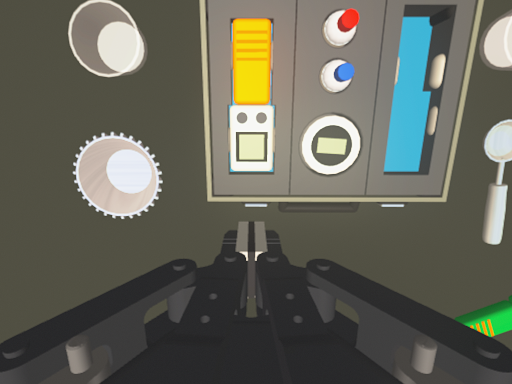

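```bash
python3 - <<'E'
from h import *;import pickle
o=pickle.load(open("pics/w16.pkl","rb"));K,T=pose("wrist",o)
im=cv2.imread("pics/w16.png")[:,:,::-1].copy()
h=cv2.cvtColor(im,cv2.COLOR_RGB2HSV);roi=np.zeros(h.shape[:2],np.uint8);roi[10:178,222:282]=255
m=(cv2.inRange(h,(10,120,120),(35,255,255))|cv2.inRange(h,(0,0,180),(179,60,255)))&roi
m=cv2.morphologyEx(m,cv2.MORPH_OPEN,np.ones((5,5)));m=cv2.morphologyEx(m,cv2.MORPH_CLOSE,np.ones((11,11)))
c=max(cv2.findContours(m,0,1)[0],key=cv2.contourArea)
P=cast(c[:,0],.054,K,T)[:,:2]
cc,s=np.cos(.1157),np.sin(.1157);Ri=np.array([[cc,-s],[s,cc]]);O=np.array([.5269,.1452])
Q=((P-O)@Ri*1e3).astype(np.float32);print("x",Q[:,0].min(),Q[:,0].max())
for a,b in [(-65,-45),(-30,-12),(5,25),(45,65)]:
    q=Q[(Q[:,0]>a)&(Q[:,0]<b)];print(a,b,"y",q[:,1].min().round(1),q[:,1].max().round(1),"mid",((q[:,1].min()+q[:,1].max())/2).round(1))
print("tcp",((o["tool_pos"][:2]-O)@Ri*1e3).round(1))
E
```

```text
x -71.62216 75.31635
-65 -45 y -23.6 23.4 mid -0.1
-30 -12 y -23.2 22.8 mid -0.2
5 25 y -18.1 19.2 mid 0.5
45 65 y -17.5 19.5 mid 1.0
tcp [-77.3  -0. ]
```

In plan the meter is within about 2 mm and 0.012 rad. Next, a light touch at each end to check the height.

Emit:
send_rows:
  steps:
    - [[0,-40,20,0],[0,-80,50,0],[0,-115,85,0],[0,-132,115,0],[0,-132,140,0],[0,-132,150,0],[0,-132,153,0],[0,-132,153,0]]

```text
clock: 21.07
tool_pos: [0.5775, 0.151, 0.0426]
eef_rot: [0.002, 0.747, -0.665, -0.002]
wrist_force: [0.8, 1.0, -0.1]
width: 0.001
```

Emit:
send_rows:
  steps:
    - [[0,0,2,0],[0,0,3,0],[0,0,4,0],[0,0,4,0]]

```text
clock: 21.4
tool_pos: [0.5784, 0.1513, 0.0418]
eef_rot: [0.001, 0.747, -0.665, -0.001]
wrist_force: [-3.4, -1.0, 5.6]
width: -0.0
```

Emit:
send_rows:
  steps:
    - [[0,0,1,0],[0,0,2,0],[0,0,2,0],[0,0,2,0]]

```text
clock: 21.73
tool_pos: [0.5784, 0.1513, 0.0417]
eef_rot: [0.001, 0.747, -0.664, -0.001]
wrist_force: [-7.7, -1.4, 14.9]
width: 0.004
```

Emit:
send_rows:
  steps:
    - [[0,0,-20,0],[0,35,-25,0],[0,70,-25,0],[0,103,-25,0],[0,103,-15,0],[0,103,-6,0],[0,103,-4,0],[0,103,-4,0]]

```text
clock: 22.4
tool_pos: [0.4776, 0.1394, 0.0425]
eef_rot: [0.0, 0.747, -0.665, -0.0]
wrist_force: [-1.5, 0.4, 1.1]
width: -0.003
```

Emit:
send_rows:
  steps:
    - [[0,0,1,0],[0,0,2,0],[0,0,2,0]]

```text
clock: 22.65
tool_pos: [0.4791, 0.1396, 0.0418]
eef_rot: [-0.001, 0.747, -0.665, 0.001]
wrist_force: [-0.0, 0.0, 0.7]
width: 0.001
```

Emit:
send_rows:
  steps:
    - [[0,0,1,0],[0,0,2,0],[0,0,3,0],[0,0,3,0]]

```text
clock: 22.98
tool_pos: [0.4792, 0.1396, 0.0417]
eef_rot: [-0.0, 0.747, -0.665, 0.001]
wrist_force: [-6.9, -1.9, 19.5]
width: -0.001
```

Both ends are rigid at the same height, 0.0417, so the meter is level and on the floor. Retracting.

Emit:
send_rows:
  steps:
    - [[0,0,-10,0],[0,0,-40,0],[0,0,-80,0],[0,10,-110,0],[0,20,-140,0],[0,25,-160,0],[0,25,-160,0],[0,25,-160,0]]

```text
clock: 23.65
tool_pos: [0.4536, 0.1367, 0.1998]
eef_rot: [-0.002, 0.747, -0.665, 0.001]
wrist_force: [-0.2, -0.9, -0.1]
width: -0.001
```

```bash
python3 snap.py w17
```

```text
23.65 [0.4536 0.1367 0.1998] [ 1.166e-01 -9.932e-01 -1.000e-04] [-0.25 -0.93 -0.09] -0.0005088297666898665 [ 0.14 -0.1   1.98  0.    1.25  1.6 ] 0.04452047326011452
```

View pics/w17.png

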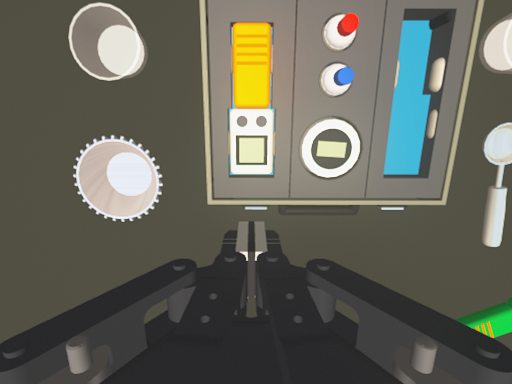

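The meter sits square in its cutout at (232–273, 22–175). The timer, bottles, cups and spoon are undisturbed, and the arm is clear.

```bash
python3 -c "
from bench import hand_in
print(hand_in())"
```

```text
the job is handed in; nothing more can be done
None
```

The meter is in its own cutout, display up and released, and the job was handed in at about 23.7 s with no verdict reported. I rocked it by pressing the probe end to the bottom of the finger hollow, where it stopped at 12 N, and it stayed tipped. I then gripped it by the display head, carried it over the bottles, laid it probe end first and pressed both ends down.

**Last checks**
- **Height and level:** a light press at each end met a rigid stop at the same tool height (0.0417 m). That fits its top standing 4 mm over the insert's surface.
- **Position:** the overhead image, taken just before that light press, put the meter about 2 mm along and 0.3 mm across from the cutout's centre. It was turned about 0.012 rad, all within the limits.
- **Bystanders:** in the final picture the timer and bottles, and the cups and spoon in view, look undisturbed. The arm was clear, with no real force on the wrist.

**What disagreed**
- **Fingertip length:** the quoted `tips_ahead` of 17 mm did not match. The shut tips actually sit about 13 mm behind the TCP, as the camera views and first contact showed, so I worked from contact instead.
- **First press:** the first press on the display end stopped about 3 mm high. I pressed it again after the probe end was down, and it went home.

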